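# Seat the blue capacitor in the V-nest of the test bench

### The job

Bring the blue capacitor can over to the white V-shaped test nest and push it along the bench into the V until it is fully home, centred against the two white faces. Leave it standing upright there, and do not knock or shift the black and the grey can.

Things in the scene. Friction and masses are not known exactly. Their poses are not given: they have to be found in the camera images.
- cap_blue: The part to seat: an upright cylindrical capacitor can in a BLUE sleeve, 50 mm in diameter, 70 mm tall (two small brass terminals on top reach 75 mm), about 0.2 kg, standing loose on the bench. Origin: on its axis, at its underside; z up along the axis. It is one of three cans of equal shape whose places are swapped from start to start.
- nest: Fixed V-nest: two slippery white upright faces, 26 mm high, 45 deg either side of its x axis, mouth 92 mm wide, jaws back to x=-11 mm, y=+-67 mm; bare bench within. Behind: aluminium block, x 48-84, y +-68 mm, red and black posts to 52 mm high. Origin: on the bench where a fully home can's axis stands. x: level, into the V (push towards +x); z up. Bench clear 120 mm before the mouth.
- cap_black: Bystander: a can of the same size in a BLACK sleeve, loose; to be left where it stands. Origin on its axis at its underside.
- cap_grey: Bystander: a can of the same size in a GREY sleeve, loose; to be left where it stands. Origin on its axis at its underside.
There are look-alikes about, which are no part of the job. Several things have the shape of the cap_blue; the one meant has the colours described above.

How it is judged:
By the outcome, as a careful person would: the job done as asked, in the order asked, and still so for the second after the job is handed in, with the robot touching nothing.
It also fails if it takes over 46 s, if anything falls off the work surface, if the arm or the gripper's body presses on something with over 40 N, if the wrist force passes 120 N, or if a joint passes its speed limit or range.

### The arm

A 6-joint arm with a two-finger parallel gripper is mounted at the origin on the work surface. World frame = base frame: x ahead of the robot, y to its left, z up, the work surface at z = 0. Lengths are in m, angles in rad, forces in N, time in s.
With the tool pointing down it reaches from about 0.35 to 0.85 m from the base axis. Payload 8.1 kg.
Tool frame: the origin (TCP) lies at the very end of the fingers, on their centre line; the grasp point (between the pads) lies 19 mm behind it; z points along the fingers, y is the direction in which the jaws open and shut (so a half turn about z gives the same grasp; the last joint's range is limited). The gripper opens to 93 mm and grips with 3 to 60 N. Pads are 15 mm wide; open, the fingers measure 128 mm over their backs; the gripper's body (75 mm by 188 mm) begins 65 mm behind the grasp point.
Start: joints at [1.231, 0.13, 1.488, -0, 1.523, -0.085], TCP at [0.151, 0.581, 0.219] pointing down, gripper open.
Joint ranges: [-2.96, 2.96], [-0.89, 2.26], [0.02, 2.5], [-1.34, 4.48], [0, 2.73], [-2.66, 2.66]. Speed limits (rad/s): [2.39, 2.39, 2.79, 3.14, 3.14, 3.14].

### API

Orientations are given as a rotation vector (axis times angle).
In Python, from plant import robot gives the robot as it stands.
- The arm moves only by the shell command python3 -m pendant 'ROWS' [OPENING] [FORCE]. ROWS is JSON, a list of rows, each an object with "delta_pos": the shift along the tool's x, y, z in m, a list of three; "spin": the turn about the tool's z in rad. In form: [{"delta_pos": [dx, dy, dz], "spin": spin}, ...]. A call has 1 to 10 rows; each row is the pose to reach, as a shift and turn from the pose measured when the call began, along the tool's axes at that moment; what a row does not reach only later rows make up. A row lasts 1/10 s, in which the tool goes at most 50 mm and 8.59 degrees, less where a joint would pass 70% of its speed; a pose out of reach is approached as far as the arm can. A call with a gripper value outside its range is refused whole. OPENING is the closure, from -1 (fully open) to 1 (shut), set as the call begins (- or left out, the last holds). The fingers move at their own pace and stop on an object; FORCE is the grip in N (left out, the last holds). Time passes only in rows, so rows that repeat a pose let the fingers close. It gives the time, the measured TCP pose, the force and the opening at its end, in the units of the state.
- robot.read_state(): the state, without advancing time (a new reading comes with each control period).
- robot.read_camera(name): name is "scene" or "side" or "wrist"; returns a dict with "color" (400x640x3 uint8, blue, green, red), "camera_matrix" (3x3 intrinsics, pixels), "R" (3x3) and "t" (3): a world point X has camera coordinates R X + t. Camera axes: x right, y down, z forward; pixel columns grow to the right and rows downward; lengths in m; the calibration is good to about 2 mm. The wrist camera is an equidistant fisheye: a pixel r from the principal point sees the ray r / f radians off the axis. A picture is of the moment at which its call begins. There is no depth.
- robot.close_job(): hands the job in, once; it reports no verdict.
Trained networks look in the newest picture that a camera, given by its name, has taken for a name from the list of things; names that differ only in an ending like _2 or _b are one class to them, and where a whole thing is asked for, a point or a joint stands for the part that bears it (a point fixed in the world has none). Each returns a list of dicts, best first, with "score" (0 to 1); they miss things now and then, are a little off and sometimes report something else, mostly with a low value. They report only what shows in the picture. A call takes as long as a camera call. They do not tell look-alikes from the thing itself.
- robot.outline_of(camera, label): "mask" (400x640 bool, what is visible of it).
- robot.mark_of(camera, label): "location" ([x, y, z] in m, in the coordinates of the camera as it stood for that picture, good to about 4 mm: a listed point, or the origin of a listed thing).
The state is a dict: "t": time; "q": joint angles; "dq": joint speeds; "joint_torque": joint torques, N m; "tool_pos": TCP position; "orientation": TCP orientation; "force": force on the tool from outside, world axes, zero at the start; "wrist_torque": the same for the moment, N m; "opening": finger opening in m.
Only numpy, scipy, OpenCV 4.12 (cv2) and the standard library are available. Lean on these libraries where they do the work, as an engineer would, in place of code of your own. Each camera call takes 0.05 s, during which the arm holds its last target.

## Working session

There is one attempt and no reset: what is moved stays moved. The work goes in short steps, Python scripts to look and compute and a shell command to move; the robot and the scene stay as the last step left them, time stands still between calls to the robot, and variables do not carry over. Pictures are saved under pics/ and viewed, and the job is handed in when it is done.

```bash
mkdir -p pics; ls; cat > h.py <<'E'
import numpy as np, cv2
from plant import robot
def W(c,p): return c["R"].T@(np.array(p)-c["t"])
E
python3 - <<'E'
from h import *
for n in ["scene","side","wrist"]:
    c=robot.read_camera(n); cv2.imwrite(f"pics/{n}0.png",c["color"])
    for l in ["cap_blue","cap_black","cap_grey","nest"]:
        for m in robot.mark_of(n,l)[:4]: print(n,l,round(m["score"],2),W(c,m["location"]).round(4))
s=robot.read_state(); print(s)
E
```

```text
pics
scene cap_blue 0.93 [ 0.6142 -0.1875 -0.0027]
scene cap_blue 0.69 [ 0.7157 -0.1568 -0.0008]
scene cap_black 0.66 [ 0.4857 -0.2287  0.0009]
scene cap_grey 0.58 [ 0.4939 -0.0914  0.0018]
scene nest 0.83 [0.5732 0.1907 0.0011]
side cap_blue 0.91 [ 7.166e-01 -1.600e-01  2.000e-04]
side cap_blue 0.59 [ 0.616  -0.1899 -0.0029]
side cap_black 0.91 [ 0.4886 -0.2256 -0.0005]
side cap_black 0.64 [ 0.4912 -0.0914  0.0023]
side cap_grey 0.92 [ 4.911e-01 -9.010e-02 -1.000e-04]
side nest 0.86 [ 0.5727  0.1874 -0.0014]
{'t': 0.75, 'q': array([ 1.23062454e+00,  1.30351306e-01,  1.48820092e+00,  4.65383258e-06,
        1.52299610e+00, -8.53897816e-02]), 'dq': array([ 0.00046463,  0.00041005,  0.0010262 , -0.0003349 , -0.00138115,
        0.00098045]), 'joint_torque': array([ 7.40491869e-04, -5.59628642e+01, -4.92018557e+01,  7.70128774e-02,
        2.19305686e-02,  8.02393288e-05]), 'tool_pos': array([0.15119487, 0.58064835, 0.21866382]), 'orientation': array([3.99128778e-01, 3.11613067e+00, 6.95994309e-05]), 'force': array([ 0.01232416, -0.2515187 , -0.34069924]), 'wrist_torque': array([-0.04111753, -0.08108586, -0.02931147]), 'opening': 0.09315137097714421}
```

View pics/scene0.png

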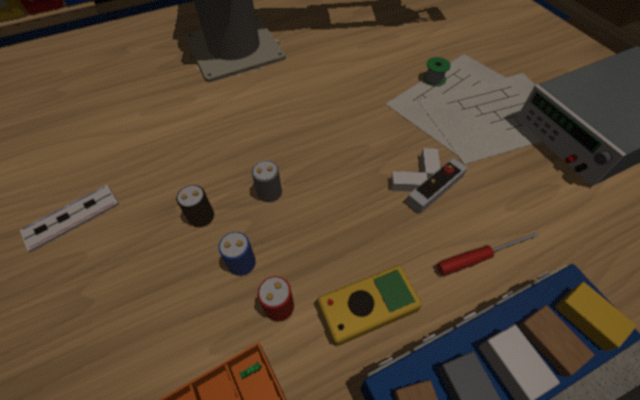

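View pics/side0.png

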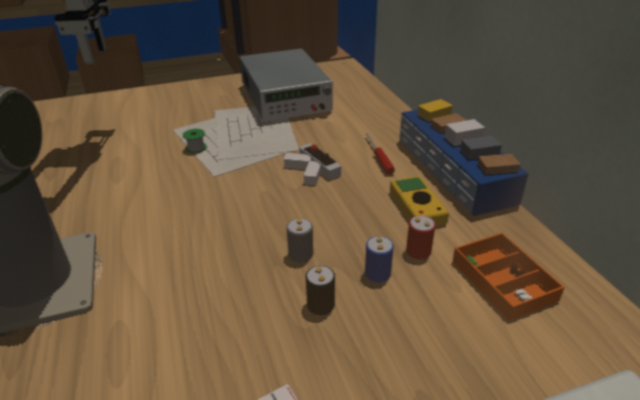

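```bash
python3 - <<'E'
from h import *
# camera geometry (time 0.1s)
for n in ["scene","side"]:
    c=robot.read_camera(n)
    print(n, (-c["R"].T@c["t"]).round(3), c["camera_matrix"][0,0].round(1))
    for l in ["cap_blue","nest"]:
      for m in robot.mark_of(n,l)[:2]:
        p=c["camera_matrix"]@np.array(m["location"]); print(l,(p[:2]/p[2]).round(0))
c=robot.read_camera("scene")
E
```

```text
scene [ 0.925 -0.174  0.602] 371.1
cap_blue [243. 266.]
cap_blue [279. 308.]
nest [409. 168.]
side [ 0.303 -0.799  0.655] 497.4
cap_blue [418. 250.]
cap_blue [379. 273.]
nest [298. 175.]
```

```bash
python3 - <<'E'
from h import *
a=cv2.imread("pics/scene0.png");b=cv2.imread("pics/side0.png")
cr=lambda i,x,y,w,h,s:cv2.resize(i[y:y+h,x:x+w],None,fx=s,fy=s,interpolation=cv2.INTER_CUBIC)
A=cr(a,375,135,100,80,4);B=cr(b,270,130,100,80,4)
C=cr(a,170,150,133,93+80,3)[:280];
C=cr(a,160,150,160,112,2.5);C=cr(a,160,150,160,180,1.6); D=cr(b,270,200,200,120,2)
top=np.hstack([A,B]); bot=np.zeros((280,800,3),np.uint8)
bot[:C.shape[0],:C.shape[1]]=C[:280]; bot[:240,400:800]=D
cv2.imwrite("pics/crop0.png",np.vstack([top,bot])[:600])
E
```

```text
(no output)
```

View pics/crop0.png

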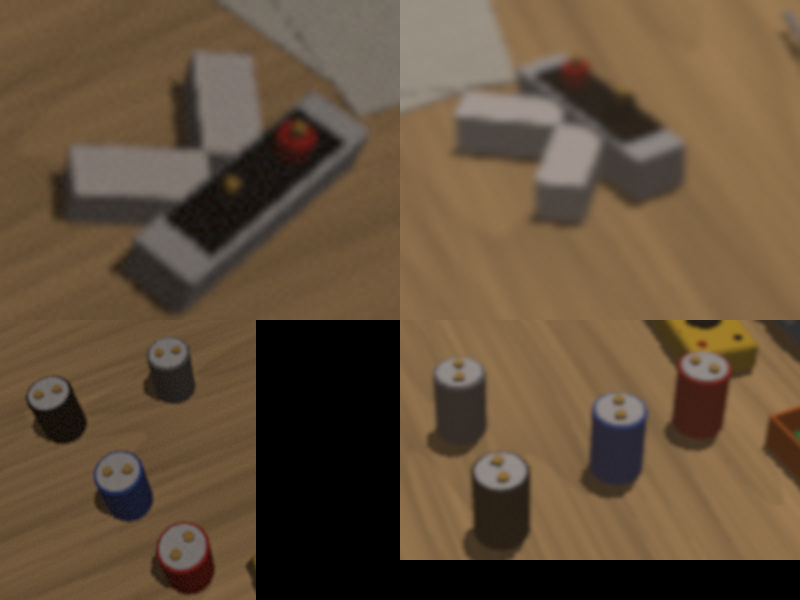

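```bash
cat > fit.py <<'E'
from h import *
from scipy.optimize import least_squares
def proj(c,X):
    p=(c["R"]@X.T).T+c["t"]; p=(c["camera_matrix"]@p.T).T; return p[:,:2]/p[:,2:]
S=robot.read_camera("scene");D=robot.read_camera("side")
s=lambda x,y:(375+x/4-.4,135+y/4-.4)
d=lambda x,y:(270+(x-400)/4-.4,130+y/4-.4)
# +y jaw: looking along x (from mouth to block; scene: to lower right), left..
ps=dict(L=[s(70,148),s(72,191)],U=[s(192,54),s(251,56)])
pd=dict(L=[d(540,183),d(590,189)],U=[d(460,123),d(464,94)])
for order in [("L","U"),("U","L")]:
    m=np.array([[-10.6,46,26],[10.4,67,26],[-10.6,-46,26],[10.4,-67,26]])/1e3
    def tr(v):
        c,n=np.cos(v[2]),np.sin(v[2]);return m@np.array([[c,n,0],[-n,c,0],[0,0,1]])+[v[0],v[1],0]
    obs=[np.array(sum([p[k] for k in order],[])) for p in (ps,pd)]
    f=lambda v:np.r_[(proj(S,tr(v))-obs[0]).ravel(),(proj(D,tr(v))-obs[1]).ravel()]
    for y0 in (0,1.5,3,-1.5):
        r=least_squares(f,[.573,.19,y0]); print(order,r.x.round(4),r.cost.round(2))
    print(r.fun.round(1))
E
python3 fit.py
```

```text
('L', 'U') [ 0.5712  0.188  -2.8655] 309.81
('L', 'U') [0.5712 0.188  3.4176] 309.81
('L', 'U') [0.5712 0.188  3.4176] 309.81
('L', 'U') [ 0.5712  0.188  -2.8655] 309.81
[ 7.7  6.  -8.1 -5.3  7.4  5.3 -8.9 -6.   7.2 -3.4 -7.8  2.   6.6 -4.5
 -6.   1.8]
('U', 'L') [0.5715 0.188  0.2729] 5.18
('U', 'L') [0.5715 0.188  0.2729] 5.18
('U', 'L') [0.5715 0.188  0.2729] 5.18
('U', 'L') [0.5715 0.188  0.2729] 5.18
[-0.6 -0.3 -0.7 -0.3 -0.4 -0.3 -0.2  1.1 -0.5 -2.   1.3 -0.8 -0.2 -0.5
 -0.3 -0.9]
```

```bash
cat > go.py <<'E'
import sys
from h import *
from scipy.spatial.transform import Rotation as Ro
def to(x,y,z,yaw=None):
    s=robot.read_state();R=Ro.from_rotvec(s["orientation"]).as_matrix()
    yw=np.arctan2(R[1,1],R[0,1])
    d=R.T@(np.array([x,y,z])-s["tool_pos"])
    sp=0 if yaw is None else -((yaw-yw+np.pi)%(2*np.pi)-np.pi)
    print("t",round(s["t"],2),"pos",s["tool_pos"].round(4),"yaw",yw.round(3),"F",s["force"].round(1),"tilt",R[:,2].round(3),"open",round(s["opening"],4))
    print("delta",d.round(4),"spin",round(sp,3))
if __name__=="__main__": to(*map(float,sys.argv[1:]))
E
python3 go.py .615 -.189 .15 1.843
```

```text
t 1.2 pos [0.1512 0.5806 0.2186] yaw 1.316 F [-0.3  0.  -0. ] tilt [-0. -0. -1.] open 0.0929
delta [-0.6428 -0.6279  0.0687] spin -0.527
```

The two things that could be meant are the blue-sleeved can at scene (238,252) / side (379,260) and the red-sleeved one at scene (277,298) / side (420,237). The blue sleeve fits the description, and the enlarged crop confirms it. The black can is at scene (195,205) and the grey at (266,180). The nest opens towards the robot, with the block at scene (437,184).

```bash
python3 -m pendant '[{"delta_pos":[-0.643,-0.628,0.0],"spin":-0.527},{"delta_pos":[-0.643,-0.628,0.0],"spin":-0.527},{"delta_pos":[-0.643,-0.628,0.0],"spin":-0.527},{"delta_pos":[-0.643,-0.628,0.0],"spin":-0.527},{"delta_pos":[-0.643,-0.628,0.0],"spin":-0.527},{"delta_pos":[-0.643,-0.628,0.0],"spin":-0.527},{"delta_pos":[-0.643,-0.628,0.0],"spin":-0.527},{"delta_pos":[-0.643,-0.628,0.0],"spin":-0.527},{"delta_pos":[-0.643,-0.628,0.0],"spin":-0.527},{"delta_pos":[-0.643,-0.628,0.0],"spin":-0.527}]' -1 20; python3 go.py .615 -.189 .15 1.843
```

```text
t: 2.2
tool_pos: [0.4079, 0.1544, 0.2191]
orientation: [-0.426, 3.111, 0.0]
force: [2.0, 0.8, -0.4]
opening: 0.0932
t 2.2 pos [0.4079 0.1544 0.2191] yaw 1.843 F [ 2.   0.8 -0.4] tilt [ 0.001  0.    -1.   ] open 0.0932
delta [-0.107  -0.3864  0.0693] spin 0.0
```

```bash
python3 -m pendant '[{"delta_pos":[-0.107,-0.386,0.05],"spin":0},{"delta_pos":[-0.107,-0.386,0.05],"spin":0},{"delta_pos":[-0.107,-0.386,0.05],"spin":0},{"delta_pos":[-0.107,-0.386,0.05],"spin":0},{"delta_pos":[-0.107,-0.386,0.05],"spin":0},{"delta_pos":[-0.107,-0.386,0.05],"spin":0},{"delta_pos":[-0.107,-0.386,0.05],"spin":0},{"delta_pos":[-0.107,-0.386,0.05],"spin":0},{"delta_pos":[-0.107,-0.386,0.05],"spin":0},{"delta_pos":[-0.107,-0.386,0.05],"spin":0}]'; python3 - <<'E'
from h import *
from go import to
c=robot.read_camera("wrist"); cv2.imwrite("pics/wrist1.png",c["color"])
for m in robot.mark_of("wrist","cap_blue"): print(round(m["score"],2),W(c,m["location"]).round(4))
to(.615,-.189,.036,1.843)
E
```

```text
t: 3.2
tool_pos: [0.6146, -0.1898, 0.1678]
orientation: [0.423, -3.112, -0.002]
force: [-0.2, 0.8, 0.5]
opening: 0.0929
0.9 [ 0.6092 -0.1886 -0.0032]
0.86 [ 0.714  -0.1604 -0.0044]
t 3.3 pos [ 0.6146 -0.1878  0.1694] yaw 1.843 F [-0.2  0.4 -0.5] tilt [ 0.001  0.001 -1.   ] open 0.0934
delta [ 1.000e-04 -1.300e-03  1.334e-01] spin 0.0
```

View pics/wrist1.png

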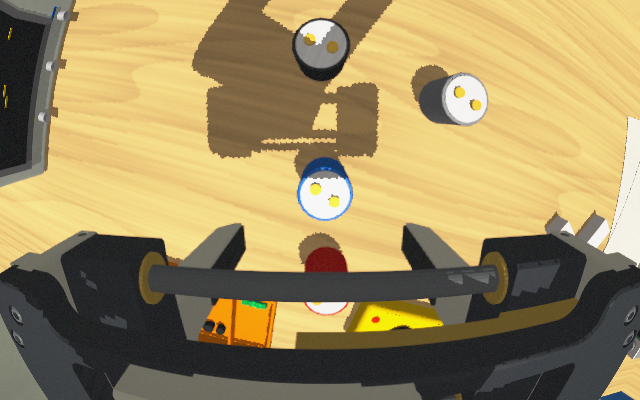

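The wrist view shows the blue can's top at (325,195), midway between the finger tips at (235,240) and (412,240). The red can is at (326,280), with black and grey clear at the top. I'll descend and grip.

```bash
python3 -m pendant '[{"delta_pos":[0.002,-0.001,0.03],"spin":0},{"delta_pos":[0.002,-0.001,0.06],"spin":0},{"delta_pos":[0.002,-0.001,0.09],"spin":0},{"delta_pos":[0.002,-0.001,0.115],"spin":0},{"delta_pos":[0.002,-0.001,0.13],"spin":0},{"delta_pos":[0.002,-0.001,0.133],"spin":0},{"delta_pos":[0.002,-0.001,0.133],"spin":0}]' -1 20; python3 -m pendant '[{"delta_pos":[0,0,0],"spin":0},{"delta_pos":[0,0,0],"spin":0},{"delta_pos":[0,0,0],"spin":0},{"delta_pos":[0,0,0],"spin":0},{"delta_pos":[0,0,0],"spin":0},{"delta_pos":[0,0,0],"spin":0},{"delta_pos":[0,0,0],"spin":0}]' 1 20; python3 go.py .615 -.189 .14 1.843
```

```text
t: 4.0
tool_pos: [0.6134, -0.1886, 0.0373]
orientation: [-0.428, 3.11, 0.001]
force: [-1.1, 0.6, 0.0]
opening: 0.0929
t: 4.7
tool_pos: [0.6134, -0.1887, 0.0373]
orientation: [-0.428, 3.111, 0.001]
force: [-0.6, -0.9, 0.8]
opening: 0.0497
t 4.7 pos [ 0.6134 -0.1887  0.0373] yaw 1.844 F [-0.6 -0.9  0.8] tilt [ 0.002  0.001 -1.   ] open 0.0497
delta [-0.0017 -0.0007 -0.1027] spin 0.001
```

```bash
python3 -m pendant '[{"delta_pos":[0,0,-0.02],"spin":0},{"delta_pos":[0,0,-0.05],"spin":0},{"delta_pos":[0,0,-0.08],"spin":0},{"delta_pos":[0,0,-0.1],"spin":0},{"delta_pos":[0,0,-0.105],"spin":0},{"delta_pos":[0,0,-0.105],"spin":0}]'; python3 - <<'E'
from h import *
from go import to
c=robot.read_camera("scene"); cv2.imwrite("pics/scene1.png",c["color"])
to(.4998,.1688,.142,1.843)
E
```

```text
t: 5.3
tool_pos: [0.6135, -0.1888, 0.1426]
orientation: [-0.428, 3.11, -0.0]
force: [-0.4, -0.3, -2.5]
opening: 0.0498
t 5.35 pos [ 0.6127 -0.1885  0.1411] yaw 1.844 F [-0.7 -0.1 -3. ] tilt [ 0.001  0.001 -1.   ] open 0.0497
delta [ 0.0122  0.3746 -0.0005] spin 0.001
```

View pics/scene1.png

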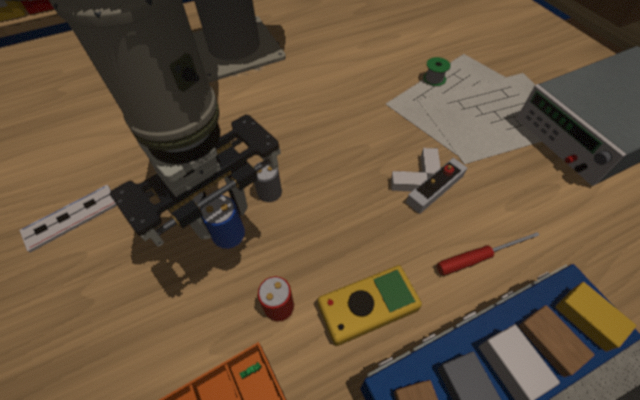

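The blue can is held and lifted at (225,228), and the red can at (276,298) is unmoved. I'll carry it to 75 mm before the home position.

```bash
python3 -m pendant '[{"delta_pos":[0.001,0.03,0],"spin":0},{"delta_pos":[0.003,0.075,0],"spin":0},{"delta_pos":[0.004,0.12,0],"spin":0},{"delta_pos":[0.005,0.165,0],"spin":0},{"delta_pos":[0.007,0.21,0],"spin":0},{"delta_pos":[0.008,0.255,0],"spin":0},{"delta_pos":[0.01,0.3,0],"spin":0},{"delta_pos":[0.011,0.34,0],"spin":0},{"delta_pos":[0.012,0.365,0],"spin":0},{"delta_pos":[0.012,0.375,0],"spin":0}]'; python3 - <<'E'
from h import *
from go import to
for n in ["scene","side"]:
    c=robot.read_camera(n); cv2.imwrite(f"pics/{n}2.png",c["color"])
    for l in ["nest","cap_blue"]:
        for m in robot.mark_of(n,l): print(n,l,round(m["score"],2),W(c,m["location"]).round(4))
to(.4998,.1688,.0375,1.843)
E
```

```text
t: 6.35
tool_pos: [0.4977, 0.1713, 0.1392]
orientation: [0.432, -3.109, -0.002]
force: [0.6, -0.7, -2.6]
opening: 0.0498
scene nest 0.86 [0.5701 0.1867 0.0023]
scene cap_blue 0.59 [0.5036 0.1708 0.0974]
scene cap_blue 0.57 [ 0.7183 -0.1558 -0.0019]
side nest 0.64 [0.5715 0.188  0.0016]
side cap_blue 0.98 [ 7.127e-01 -1.601e-01  7.000e-04]
side cap_blue 0.73 [0.5025 0.1689 0.1016]
t 6.65 pos [0.5002 0.168  0.141 ] yaw 1.843 F [ 0.1 -0.5 -2.4] tilt [ 0.     0.001 -1.   ] open 0.0502
delta [0.0002 0.0008 0.1035] spin -0.0
```

View pics/side2.png

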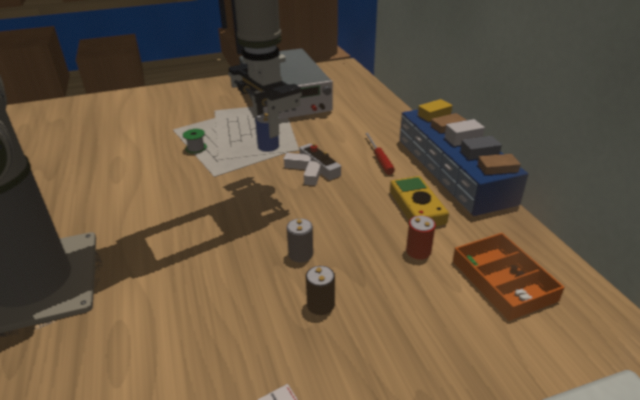

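Side view: the can hangs at (267,135), before the nest mouth at (300,165), and the black and grey cans are where they were. I'll set it on the bench.

```bash
python3 -m pendant '[{"delta_pos":[0,0.001,0.03],"spin":0},{"delta_pos":[0,0.001,0.06],"spin":0},{"delta_pos":[0,0.001,0.085],"spin":0},{"delta_pos":[0,0.001,0.098],"spin":0},{"delta_pos":[0,0.001,0.102],"spin":0},{"delta_pos":[0,0.001,0.1035],"spin":0},{"delta_pos":[0,0.001,0.1035],"spin":0},{"delta_pos":[0,0.001,0.1035],"spin":0}]'; python3 go.py .5655 .1865 .0375 1.843
```

```text
t: 7.45
tool_pos: [0.5011, 0.1693, 0.0389]
orientation: [-0.425, 3.11, 0.001]
force: [-0.7, -0.5, -1.9]
opening: 0.0499
t 7.45 pos [0.5011 0.1693 0.0389] yaw 1.843 F [-0.7 -0.5 -1.9] tilt [ 0.002  0.001 -1.   ] open 0.0499
delta [-0.0666 -0.0007  0.0016] spin -0.0
```

```bash
python3 -m pendant '[{"delta_pos":[0,0,0.001],"spin":0},{"delta_pos":[0,0,0.0015],"spin":0},{"delta_pos":[0,0,0.0015],"spin":0}]'; python3 go.py .5655 .1865 .0375 1.843
```

```text
t: 7.75
tool_pos: [0.5013, 0.1693, 0.0376]
orientation: [-0.425, 3.11, 0.001]
force: [0.7, -0.4, -2.9]
opening: 0.0493
t 7.75 pos [0.5013 0.1693 0.0376] yaw 1.843 F [ 0.7 -0.4 -2.9] tilt [ 0.003  0.001 -1.   ] open 0.0493
delta [-0.0665 -0.0007  0.0003] spin -0.0
```

```bash
python3 -m pendant '[{"delta_pos":[0,0,0.0005],"spin":0},{"delta_pos":[0,0,0.001],"spin":0},{"delta_pos":[0,0,0.001],"spin":0}]'; python3 go.py .5655 .1865 .0375 1.843
```

```text
t: 8.05
tool_pos: [0.5014, 0.1694, 0.0372]
orientation: [-0.426, 3.11, 0.001]
force: [-4.0, -0.7, 4.8]
opening: 0.05
t 8.05 pos [0.5014 0.1694 0.0372] yaw 1.843 F [-4.  -0.7  4.8] tilt [ 0.003  0.001 -1.   ] open 0.05
delta [-0.0663 -0.0008 -0.    ] spin -0.0
```

```bash
python3 -m pendant '[{"delta_pos":[-0.004,0,0],"spin":0},{"delta_pos":[-0.012,0,0],"spin":0},{"delta_pos":[-0.02,0,0],"spin":0},{"delta_pos":[-0.028,0,0],"spin":0},{"delta_pos":[-0.036,0,0],"spin":0},{"delta_pos":[-0.044,0,0],"spin":0},{"delta_pos":[-0.05,0,0],"spin":0},{"delta_pos":[-0.054,0,0],"spin":0},{"delta_pos":[-0.055,0,0],"spin":0},{"delta_pos":[-0.055,0,0],"spin":0}]' 1 10; python3 - <<'E'
from h import *
from go import to
v=[]
for n,b in [("scene",(370,90)),("side",(230,80))]:
    c=robot.read_camera(n); i=c["color"][b[1]:b[1]+125,b[0]:b[0]+100]; v.append(cv2.resize(i,None,fx=4,fy=4,interpolation=cv2.INTER_CUBIC))
    for l in ["cap_blue"]:
        for m in robot.mark_of(n,l): print(n,l,round(m["score"],2),W(c,m["location"]).round(4))
cv2.imwrite("pics/near3.png",np.hstack(v))
to(.5655,.1865,.0375,1.843)
E
```

```text
t: 9.05
tool_pos: [0.5543, 0.1842, 0.0372]
orientation: [-0.426, 3.11, 0.001]
force: [0.0, -0.4, -1.3]
opening: 0.0495
scene cap_blue 0.69 [ 7.182e-01 -1.566e-01  6.000e-04]
scene cap_blue 0.5 [0.5192 0.1746 0.0053]
side cap_blue 0.95 [0.5223 0.1733 0.0069]
side cap_blue 0.74 [ 0.7156 -0.1587  0.004 ]
t 9.25 pos [0.5541 0.1841 0.0373] yaw 1.843 F [ 0.6 -0.3 -0.5] tilt [ 0.003  0.001 -1.   ] open 0.0497
delta [-0.0116 -0.0008 -0.0001] spin -0.0
```

View pics/near3.png

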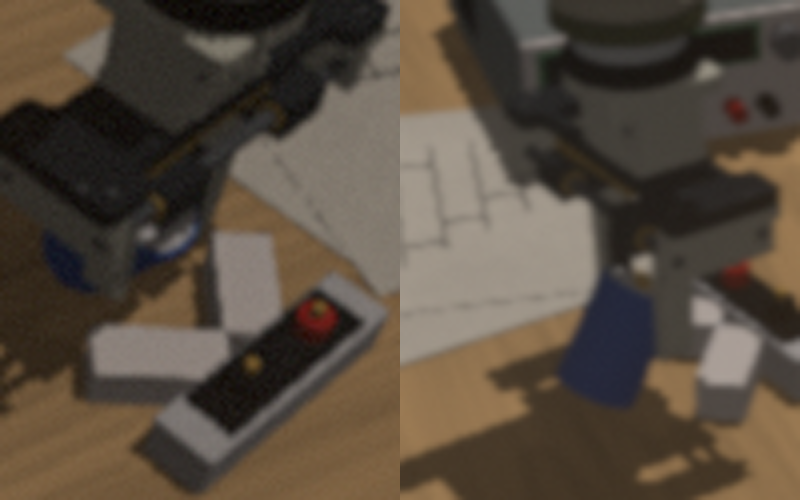

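The side view shows that the can pivoted in the pads. Its foot, at crop (600,400), lags behind its top, at (640,280), and it leans about 25° towards the nest. I'll draw the tool back so the foot catches up and the can stands up again.

```bash
python3 -m pendant '[{"delta_pos":[0.003,0,0],"spin":0},{"delta_pos":[0.008,0,0],"spin":0},{"delta_pos":[0.013,0,0],"spin":0},{"delta_pos":[0.018,0,0],"spin":0},{"delta_pos":[0.022,0,0],"spin":0},{"delta_pos":[0.025,0,0],"spin":0},{"delta_pos":[0.025,0,0],"spin":0}]' 1 10; cat > near.py <<'E'
import sys
from h import *
from go import to
v=[]
for n,b in [("scene",(370,90)),("side",(230,80))]:
    c=robot.read_camera(n); i=c["color"][b[1]:b[1]+125,b[0]:b[0]+100]; v.append(cv2.resize(i,None,fx=4,fy=4,interpolation=cv2.INTER_CUBIC))
    for l in ["cap_blue"]:
        for m in robot.mark_of(n,l): print(n,l,round(m["score"],2),W(c,m["location"]).round(4))
cv2.imwrite(f"pics/near{sys.argv[1]}.png",np.hstack(v))
to(.5715,.188,.0375,1.843)
E
python3 near.py 4
```

```text
t: 9.95
tool_pos: [0.5295, 0.1773, 0.0371]
orientation: [-0.426, 3.11, 0.001]
force: [-1.0, -0.1, -0.3]
opening: 0.0497
scene cap_blue 0.96 [0.5138 0.1722 0.0031]
scene cap_blue 0.73 [ 0.715  -0.1571 -0.0011]
side cap_blue 0.83 [0.5119 0.1747 0.0018]
side cap_blue 0.79 [ 7.140e-01 -1.615e-01  3.000e-04]
t 10.15 pos [0.5298 0.1774 0.0371] yaw 1.843 F [-1.4  0.   1.1] tilt [ 0.002  0.001 -1.   ] open 0.0497
delta [-0.043  -0.001  -0.0003] spin -0.0
```

View pics/near4.png

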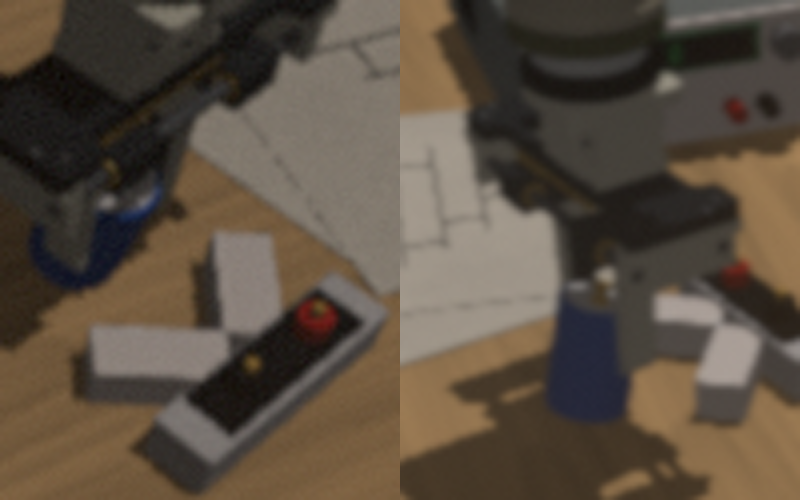

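The can is still leaning slightly forward: its foot is at about (0.513, 0.1735), some 17 mm behind the tool. I'll go back a bit further.

```bash
python3 -m pendant '[{"delta_pos":[0.004,0,0],"spin":0},{"delta_pos":[0.008,0,0],"spin":0},{"delta_pos":[0.011,0,0],"spin":0},{"delta_pos":[0.011,0,0],"spin":0}]' 1 6; python3 near.py 5
```

```text
t: 10.55
tool_pos: [0.5186, 0.1743, 0.0369]
orientation: [-0.426, 3.111, 0.001]
force: [-0.7, -0.3, -1.2]
opening: 0.05
scene cap_blue 0.69 [0.5091 0.1704 0.0009]
scene cap_blue 0.58 [ 0.7167 -0.1598 -0.0018]
side cap_blue 0.82 [0.5074 0.1719 0.0024]
side cap_blue 0.6 [ 0.7147 -0.1594  0.0033]
t 10.75 pos [0.5191 0.1744 0.037 ] yaw 1.843 F [ 0.6  0.3 -3. ] tilt [ 0.002  0.001 -1.   ] open 0.0499
delta [-0.0541 -0.001  -0.0004] spin -0.0
```

View pics/near5.png

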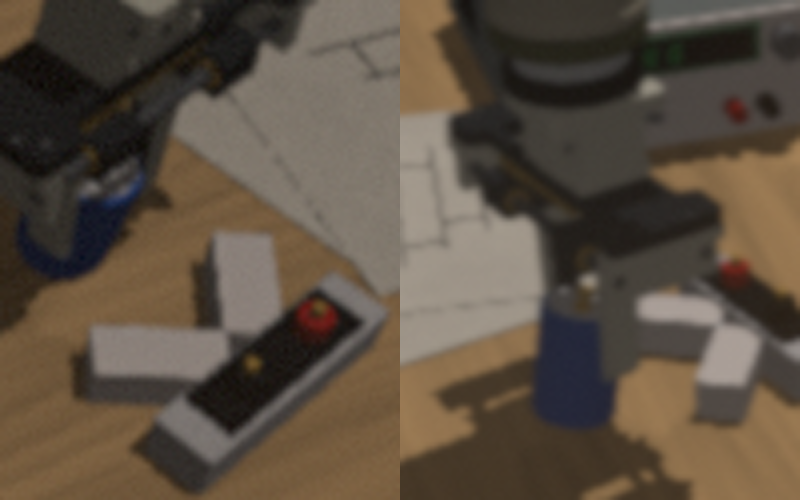

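The lean is now about 10°, front edge low. Pressing down gently with a weak grip will square the can on the bench, because the front edge lies ahead of the grip axis.

```bash
python3 -m pendant '[{"delta_pos":[0,0,0.001],"spin":0},{"delta_pos":[0,0,0.002],"spin":0},{"delta_pos":[0,0,0.003],"spin":0},{"delta_pos":[0,0,0.004],"spin":0},{"delta_pos":[0,0,0.005],"spin":0},{"delta_pos":[0,0,0.005],"spin":0}]' 1 4; python3 near.py 6
```

```text
t: 11.35
tool_pos: [0.5199, 0.1746, 0.0329]
orientation: [-0.426, 3.109, 0.001]
force: [-1.0, -0.3, 4.3]
opening: 0.0497
scene cap_blue 0.88 [0.5061 0.1701 0.0007]
scene cap_blue 0.88 [ 0.7152 -0.159  -0.0044]
side cap_blue 0.85 [ 0.7138 -0.1588 -0.0009]
side cap_blue 0.81 [0.5082 0.1691 0.0021]
t 11.55 pos [0.5199 0.1746 0.0329] yaw 1.843 F [-1.8 -0.9  6.3] tilt [ 0.003  0.001 -1.   ] open 0.0499
delta [-0.0533 -0.0009 -0.0045] spin -0.0
```

View pics/near6.png

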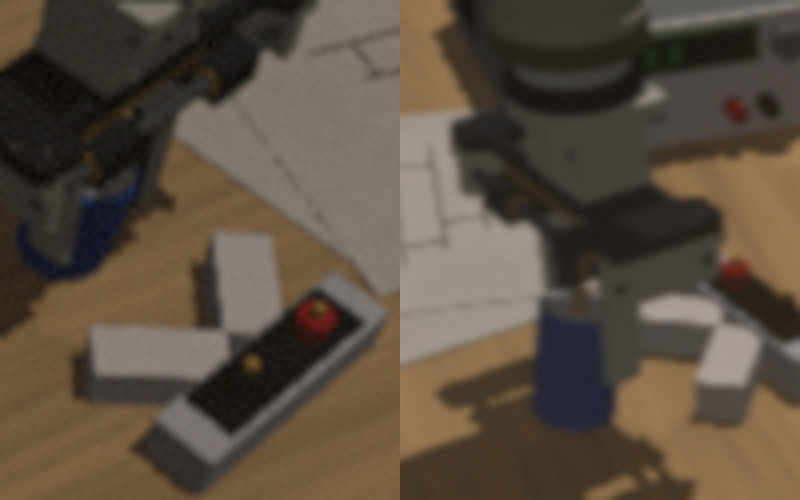

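The lean is now small, well inside the stable range. I'll release it and look.

```bash
python3 -m pendant '[{"delta_pos":[0,0,0],"spin":0},{"delta_pos":[0,0,0],"spin":0},{"delta_pos":[0,0,0],"spin":0},{"delta_pos":[0,0,0],"spin":0},{"delta_pos":[0,0,0],"spin":0},{"delta_pos":[0,0,0],"spin":0}]' -1 6; python3 near.py 7
```

```text
t: 12.15
tool_pos: [0.5198, 0.1746, 0.0328]
orientation: [-0.426, 3.109, 0.001]
force: [-0.5, 0.1, -1.1]
opening: 0.0911
scene cap_blue 0.92 [ 0.7158 -0.1591 -0.0013]
scene cap_blue 0.88 [ 0.5074  0.1724 -0.0042]
side cap_blue 0.95 [ 0.5065  0.171  -0.0012]
side cap_blue 0.73 [ 0.7169 -0.1583  0.0037]
t 12.35 pos [0.5199 0.1746 0.0328] yaw 1.843 F [ 0.1 -0.4  0.1] tilt [ 0.003  0.001 -1.   ] open 0.0929
delta [-0.0534 -0.0009 -0.0045] spin -0.0
```

View pics/near7.png

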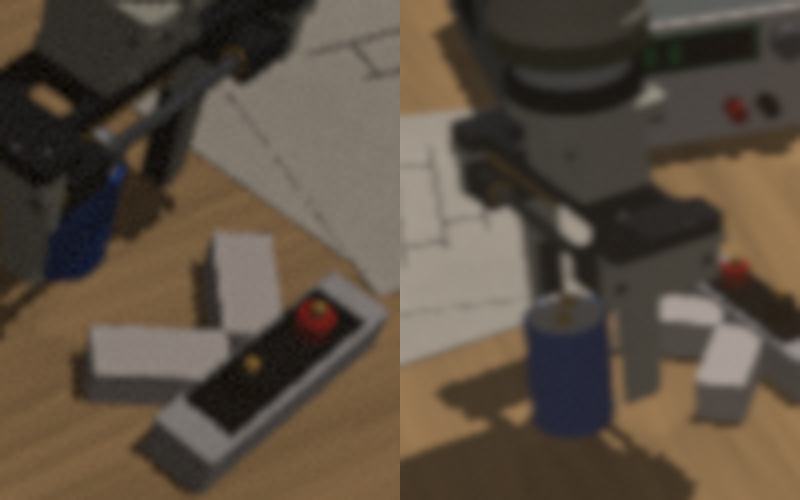

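The can stands upright again at (0.507, 0.172), about 66 mm before home, and the open fingers straddle it. A vertical finger close to the bench should push it without tipping it. I'll back the open fingers straight out, lower, close, and push from behind.

```bash
python3 -m pendant '[{"delta_pos":[0.02,0,0],"spin":0},{"delta_pos":[0.045,0,0],"spin":0},{"delta_pos":[0.062,0,0],"spin":0},{"delta_pos":[0.062,0,0.01],"spin":0},{"delta_pos":[0.062,0,0.021],"spin":0},{"delta_pos":[0.062,0,0.021],"spin":0}]' -1 20; python3 -m pendant '[{"delta_pos":[0,0,0],"spin":0},{"delta_pos":[0,0,0],"spin":0},{"delta_pos":[0,0,0],"spin":0},{"delta_pos":[0,0,0],"spin":0},{"delta_pos":[0,0,0],"spin":0},{"delta_pos":[0,0,0],"spin":0},{"delta_pos":[0,0,0],"spin":0},{"delta_pos":[0,0,0],"spin":0}]' 1 20; python3 near.py 8
```

```text
t: 12.95
tool_pos: [0.4595, 0.1578, 0.0097]
orientation: [-0.426, 3.112, 0.001]
force: [1.2, 0.5, 0.2]
opening: 0.0931
t: 13.75
tool_pos: [0.4595, 0.1578, 0.0097]
orientation: [-0.426, 3.111, 0.001]
force: [-0.1, -1.2, 0.1]
opening: 0.0335
scene cap_blue 0.93 [ 0.5064  0.1698 -0.0042]
scene cap_blue 0.89 [ 0.7169 -0.1601 -0.001 ]
side cap_blue 0.82 [ 0.7137 -0.157   0.0018]
side cap_blue 0.67 [0.5068 0.1702 0.0008]
t 13.95 pos [0.4595 0.1577 0.0097] yaw 1.843 F [ 0.1 -0.2 -0.2] tilt [ 0.001  0.001 -1.   ] open 0.0173
delta [-0.116  -0.0009 -0.0277] spin -0.0
```

View pics/near8.png

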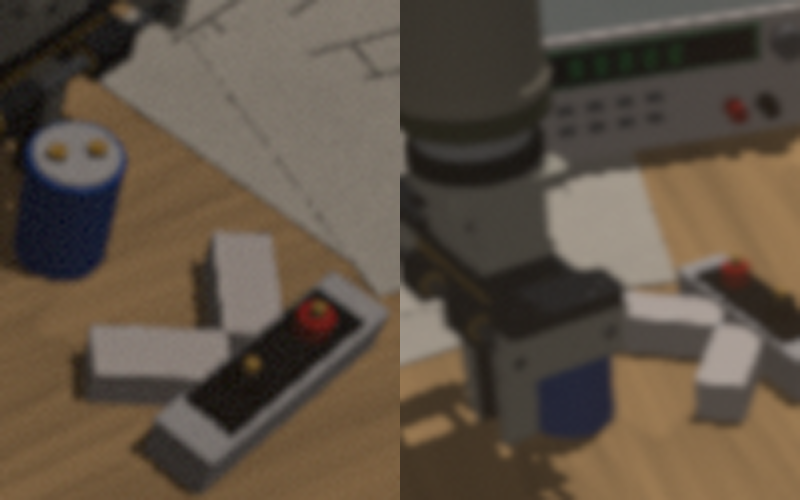

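The can stands upright at scene crop (70,200), and the fingers are nearly shut behind it. I'll push to about 9 mm short of home, then check.

```bash
python3 -m pendant '[{"delta_pos":[-0.001,0,0],"spin":0},{"delta_pos":[-0.003,0,0],"spin":0},{"delta_pos":[-0.006,0,0],"spin":0},{"delta_pos":[-0.01,0,0],"spin":0},{"delta_pos":[-0.014,0,0],"spin":0},{"delta_pos":[-0.018,0,0],"spin":0},{"delta_pos":[-0.022,0,0],"spin":0},{"delta_pos":[-0.026,0,0],"spin":0},{"delta_pos":[-0.03,0,0],"spin":0},{"delta_pos":[-0.034,0,0],"spin":0}]' 1 20; python3 near.py 9
```

```text
t: 14.95
tool_pos: [0.4925, 0.167, 0.0096]
orientation: [-0.426, 3.112, 0.001]
force: [-2.0, -0.7, 0.9]
opening: 0.0006
scene cap_blue 0.92 [ 0.7175 -0.1563 -0.0018]
scene cap_blue 0.84 [ 5.286e-01  1.754e-01 -4.000e-04]
side cap_blue 0.8 [ 0.7141 -0.1599  0.0028]
side cap_blue 0.77 [ 0.5258  0.177  -0.002 ]
t 15.15 pos [0.4926 0.167  0.0097] yaw 1.843 F [ 0.2 -0.2 -1.3] tilt [ 0.001  0.001 -1.   ] open 0.0004
delta [-0.0817 -0.001  -0.0276] spin -0.0
```

View pics/near9.png

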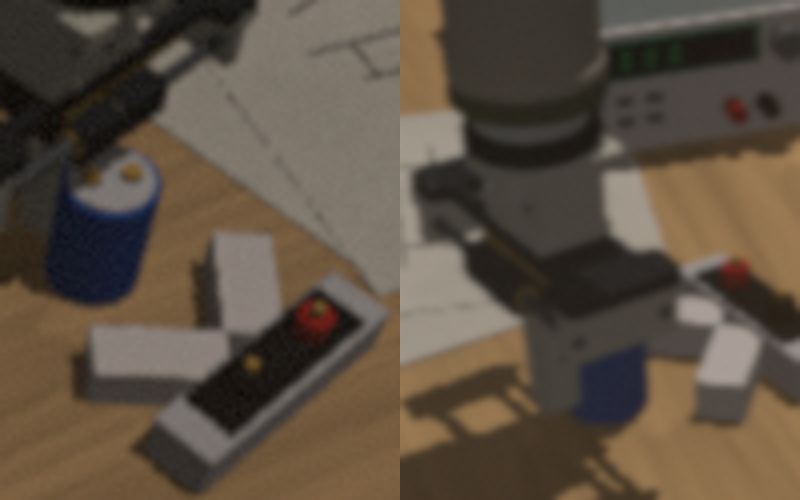

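The can is sliding upright and on line, at scene crop (105,230). I'll continue.

```bash
python3 -m pendant '[{"delta_pos":[-0.002,0,0],"spin":0},{"delta_pos":[-0.006,0,0],"spin":0},{"delta_pos":[-0.01,0,0],"spin":0},{"delta_pos":[-0.014,0,0],"spin":0},{"delta_pos":[-0.019,0,0],"spin":0},{"delta_pos":[-0.024,0,0],"spin":0},{"delta_pos":[-0.029,0,0],"spin":0},{"delta_pos":[-0.034,0,0],"spin":0},{"delta_pos":[-0.037,0,0],"spin":0},{"delta_pos":[-0.04,0,0],"spin":0}]' 1 20; python3 near.py 10
```

```text
t: 16.15
tool_pos: [0.5314, 0.1778, 0.0098]
orientation: [-0.426, 3.111, 0.001]
force: [-1.9, -0.4, 1.1]
opening: 0.0005
scene cap_blue 0.98 [ 0.5682  0.1879 -0.0052]
scene cap_blue 0.65 [ 7.175e-01 -1.580e-01 -6.000e-04]
side cap_blue 0.64 [ 0.7133 -0.1588  0.002 ]
side cap_blue 0.54 [ 0.5687  0.188  -0.0006]
t 16.35 pos [0.5314 0.1778 0.01  ] yaw 1.843 F [-0.   0.1  0.1] tilt [ 0.002  0.001 -1.   ] open 0.0004
delta [-0.0414 -0.001  -0.0274] spin -0.0
```

View pics/near10.png

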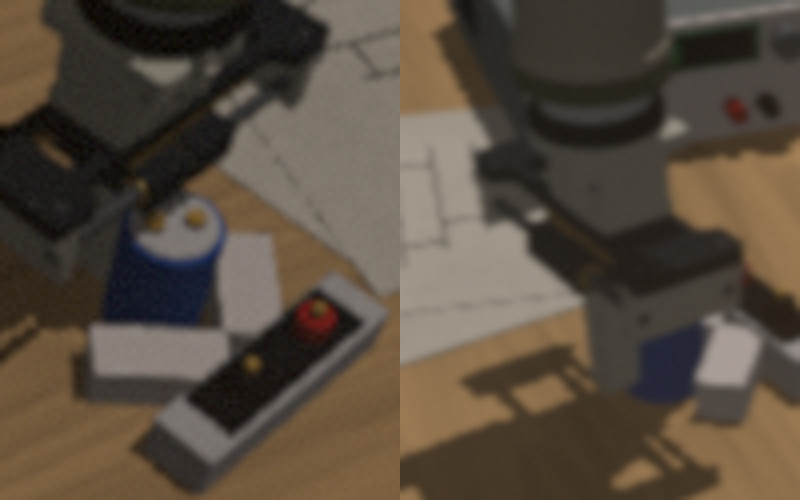

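The can is in the V, upright, with a few mm left. I'll do small pushes with force checks.

```bash
python3 -m pendant '[{"delta_pos":[-0.001,0,0],"spin":0},{"delta_pos":[-0.002,0,0],"spin":0},{"delta_pos":[-0.003,0,0],"spin":0},{"delta_pos":[-0.003,0,0],"spin":0}]'; python3 go.py .5715 .188 .0097 1.843;  python3 -m pendant '[{"delta_pos":[-0.001,0,0],"spin":0},{"delta_pos":[-0.002,0,0],"spin":0},{"delta_pos":[-0.002,0,0],"spin":0}]'; python3 go.py .5715 .188 .0097 1.843
```

```text
t: 16.75
tool_pos: [0.5344, 0.1786, 0.01]
orientation: [-0.426, 3.11, 0.001]
force: [-0.5, 0.2, -0.9]
opening: 0.0008
t 16.75 pos [0.5344 0.1786 0.01  ] yaw 1.843 F [-0.5  0.2 -0.9] tilt [ 0.002  0.001 -1.   ] open 0.0008
delta [-0.0383 -0.001   0.0004] spin -0.0
t: 17.05
tool_pos: [0.5346, 0.1792, 0.0099]
orientation: [0.426, -3.111, -0.001]
force: [-9.0, -1.5, 7.6]
opening: 0.0008
t 17.05 pos [0.5346 0.1792 0.0099] yaw 1.843 F [-9.  -1.5  7.6] tilt [-0.001  0.001 -1.   ] open 0.0008
delta [-0.0379 -0.0014  0.0001] spin -0.0
```

```bash
python3 -m pendant '[{"delta_pos":[-0.001,0,0],"spin":0},{"delta_pos":[-0.002,0,0],"spin":0},{"delta_pos":[-0.002,0,0],"spin":0}]'; python3 near.py 11
```

```text
t: 17.35
tool_pos: [0.5348, 0.1798, 0.0097]
orientation: [0.426, -3.107, -0.002]
force: [-11.2, 0.0, 7.6]
opening: 0.0003
scene cap_blue 0.92 [ 0.7166 -0.155  -0.0008]
scene cap_blue 0.87 [ 0.5702  0.1891 -0.0023]
side cap_blue 0.79 [ 0.7154 -0.1579  0.0025]
side cap_blue 0.64 [5.695e-01 1.901e-01 4.000e-04]
t 17.55 pos [0.5348 0.1798 0.0097] yaw 1.843 F [-10.6  -1.    8.9] tilt [-0.005  0.    -1.   ] open 0.0003
delta [-0.0374 -0.002  -0.028 ] spin 0.0
```

View pics/near11.png

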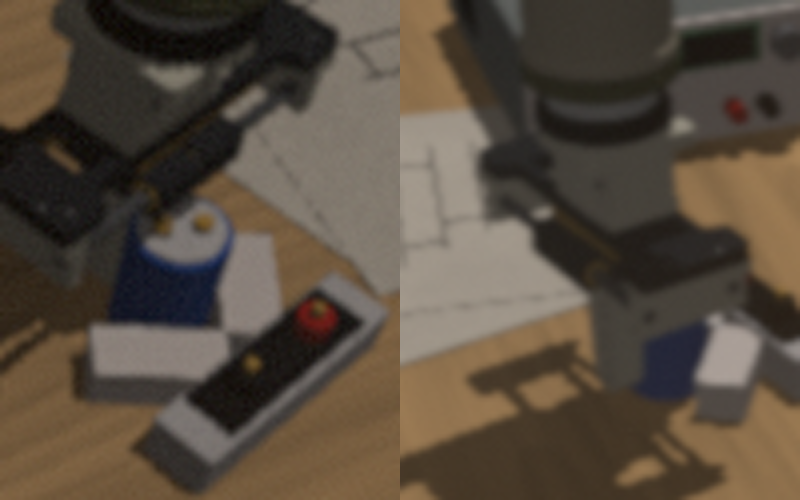

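The force has risen to about 11 N with no further advance. I'll back off to see the can unobstructed before deciding on another push.

```bash
python3 -m pendant '[{"delta_pos":[0.005,0,0],"spin":0},{"delta_pos":[0.02,0,0],"spin":0},{"delta_pos":[0.045,0,0],"spin":0},{"delta_pos":[0.06,0,0],"spin":0},{"delta_pos":[0.06,0,0],"spin":0}]'; python3 near.py 12
```

```text
t: 18.05
tool_pos: [0.4754, 0.1633, 0.0096]
orientation: [0.426, -3.107, -0.002]
force: [-0.0, 1.3, -0.6]
opening: 0.0002
scene cap_blue 0.95 [ 0.5722  0.1895 -0.0039]
scene cap_blue 0.6 [ 0.7156 -0.1584 -0.0008]
side cap_blue 0.91 [ 0.716  -0.1591  0.0023]
side cap_blue 0.7 [ 0.5694  0.1889 -0.0062]
t 18.25 pos [0.4782 0.1639 0.0105] yaw 1.843 F [ 0.1 -0.3 -0.2] tilt [-0.004  0.001 -1.   ] open 0.0005
delta [-0.0962 -0.0018 -0.0273] spin 0.0
```

View pics/near12.png

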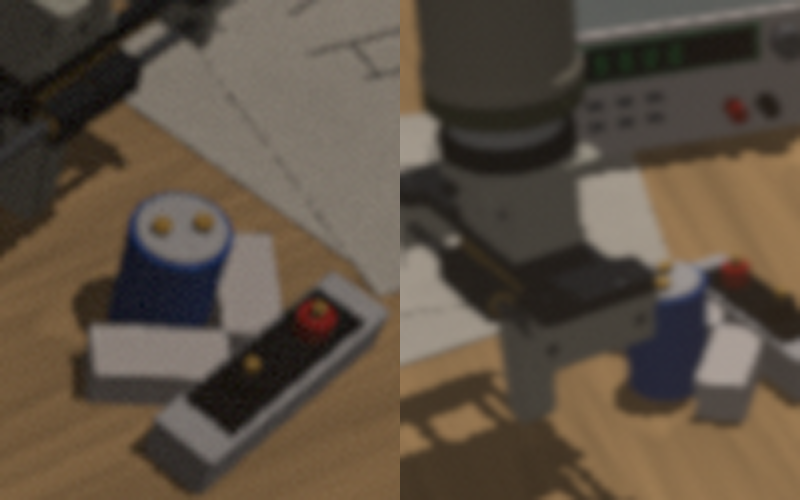

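```bash
python3 -m pendant '[{"delta_pos":[0.01,0,-0.03],"spin":0},{"delta_pos":[0.01,0,-0.08],"spin":0},{"delta_pos":[0.0,0,-0.13],"spin":0},{"delta_pos":[-0.04,0,-0.17],"spin":0},{"delta_pos":[-0.08,0,-0.2],"spin":0},{"delta_pos":[-0.12,0,-0.21],"spin":0},{"delta_pos":[-0.15,0,-0.21],"spin":0},{"delta_pos":[-0.15,0,-0.21],"spin":0}]'; python3 - <<'E'
from h import *
from go import to
c=robot.read_camera("wrist"); cv2.imwrite("pics/wrist13.png",c["color"]); 
np.savez("w13.npz",**{k:c[k] for k in("color","camera_matrix","R","t")})
for l in ["cap_blue","nest"]:
    for m in robot.mark_of("wrist",l): print(l,round(m["score"],2),W(c,m["location"]).round(4))
for n in ["scene","side"]:
    k=robot.read_camera(n); np.savez(n+"13.npz",**{q:k[q] for q in("color","camera_matrix","R","t")})
    for l in ["cap_blue","nest"]:
        for m in robot.mark_of(n,l): print(n,l,round(m["score"],2),W(k,m["location"]).round(4))
to(.5715,.188,.2)
E
```

```text
t: 19.05
tool_pos: [0.6267, 0.2047, 0.2189]
orientation: [0.426, -3.11, -0.002]
force: [-0.4, -0.0, -0.8]
opening: 0.0001
cap_blue 0.72 [ 0.714  -0.16   -0.0016]
cap_blue 0.59 [ 0.5679  0.1888 -0.0028]
scene cap_blue 0.81 [ 0.5709  0.1914 -0.0024]
scene cap_blue 0.75 [ 0.4856 -0.2288  0.001 ]
scene cap_blue 0.64 [ 7.171e-01 -1.605e-01  6.000e-04]
scene nest 0.87 [0.5712 0.19   0.0023]
side cap_blue 0.75 [ 0.5695  0.1894 -0.0028]
side cap_blue 0.56 [ 7.174e-01 -1.589e-01  2.000e-04]
side nest 0.67 [0.5751 0.189  0.0011]
t 19.5 pos [0.623  0.204  0.2207] yaw 1.843 F [-0.3  0.3 -0.1] tilt [-0.003  0.001 -1.   ] open 0.0007
delta [ 0.0539 -0.0016  0.0208] spin 0
```

View pics/wrist13.png

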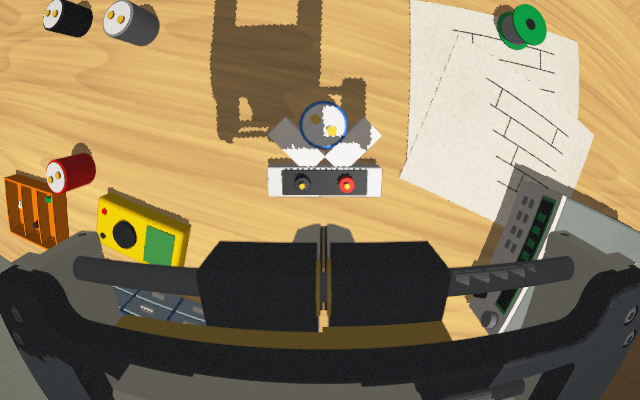

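```bash
python3 - <<'E'
from h import *
c=np.load("w13.npz");i=c["color"]
cv2.imwrite("pics/wz13.png",cv2.resize(i[90:205,250:400],None,fx=5,fy=5,interpolation=cv2.INTER_CUBIC))
print(c["camera_matrix"],(-c["R"].T@c["t"]).round(3))
E
```

```text
[[309.70691629   0.         323.11295174]
 [  0.         309.70691629 194.72413462]
 [  0.           0.           1.        ]] [0.561 0.186 0.385]
```

View pics/wz13.png

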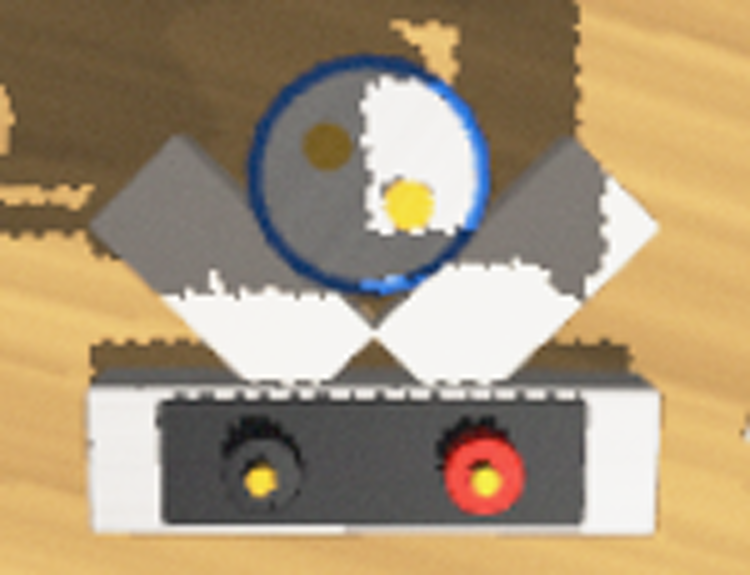

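```bash
cat > wf.py <<'E'
from h import *
from scipy.optimize import least_squares
def run(c,jaw,circ,off,k=5):
    K=c["camera_matrix"]
    def fp(X):
        p=(c["R"]@np.atleast_2d(X).T).T+c["t"]; r=np.hypot(p[:,0],p[:,1]); th=np.arctan2(r,p[:,2])
        return np.c_[K[0,2]+K[0,0]*th*p[:,0]/r,K[1,2]+K[1,1]*th*p[:,1]/r]
    conv=lambda a:np.array(a,float)/k+off+(.5/k-.5)
    # right in image = +y? decided by fit; jaw: L inner,outer, R inner, outer, apex
    m=np.array([[-10.6,-46,26],[10.4,-67,26],[-10.6,46,26],[10.4,67,26],[35.4,0,26]])/1e3
    P=conv(jaw);C=conv(circ)
    a=np.linspace(0,2*np.pi,72,endpoint=False); ring=.025*np.c_[np.cos(a),np.sin(a),0*a]
    for sg in (1,-1):
        M=m*[1,sg,1]
        def tr(v): q,n=np.cos(v[2]),np.sin(v[2]);return M@np.array([[q,n,0],[-n,q,0],[0,0,1]])+[v[0],v[1],0]
        r=least_squares(lambda v:(fp(tr(v))-P).ravel(),[.5715,.188,.27])
        if r.cost<20: break
    n=r.x; print("nest",n.round(4),"cost",r.cost.round(2),r.fun.round(1))
    def f(v):
        q=fp(ring+[v[0],v[1],.07]); return np.array([q[:,0].min(),q[:,0].max(),q[:,1].min(),q[:,1].max()])
    o=np.array([C[0,0],C[1,0],C[2,1],C[3,1]])
    g=least_squares(lambda v:f(v)-o,[.57,.188]); print("can top",g.x.round(4),g.fun.round(2))
    d=g.x-n[:2]; q,s=np.cos(n[2]),np.sin(n[2]); print("in nest mm",1e3*(q*d[0]+s*d[1]),1e3*(-s*d[0]+q*d[1]))
if __name__=="__main__":
    run(np.load("w13.npz"),[(180,135),(92,225),(575,138),(658,228),(375,330)],[(248,0),(490,0),(0,55),(0,295)],np.array([250,90]))
E
python3 wf.py
```

```text
nest [0.5691 0.1911 0.2665] cost 1.06 [-0.6 -0.2 -0.7  0.1  0.2 -0.2  1.   0.2  0.1  0.2]
can top [0.5678 0.1888] [-0.55  0.55 -0.53  0.54]
in nest mm -1.854631158904225 -1.8979478616570227
```

In the wrist close-up, the can's top ring is centred at crop (369,175) and the V apex is at (375,330). The fit puts the can about 1.9 mm short and 1.9 mm to −y. It is resting on the −y (left) face only and is not fully home. I'll push again with the tool turned 25°, so that the push points into the opposite face and slides the can along the −y one.

```bash
python3 go.py .5229 .1502 .0105 2.283
```

```text
t 19.5 pos [0.623  0.204  0.2207] yaw 1.843 F [-0.3  0.3 -0.1] tilt [-0.003  0.001 -1.   ] open 0.0007
delta [ 0.1104 -0.0252  0.2104] spin -0.44
```

```bash
python3 -m pendant '[{"delta_pos":[0.04,-0.009,0],"spin":-0.14},{"delta_pos":[0.08,-0.018,0],"spin":-0.28},{"delta_pos":[0.11,-0.025,0.03],"spin":-0.42},{"delta_pos":[0.11,-0.025,0.08],"spin":-0.44},{"delta_pos":[0.11,-0.025,0.12],"spin":-0.44},{"delta_pos":[0.11,-0.025,0.16],"spin":-0.44},{"delta_pos":[0.11,-0.025,0.19],"spin":-0.44},{"delta_pos":[0.11,-0.025,0.205],"spin":-0.44},{"delta_pos":[0.11,-0.025,0.21],"spin":-0.44},{"delta_pos":[0.11,-0.025,0.21],"spin":-0.44}]' 1 20; python3 near.py 14; python3 go.py .5418 .1665 .0105 2.283
```

```text
t: 20.5
tool_pos: [0.5236, 0.1506, 0.0115]
orientation: [1.095, -2.943, -0.003]
force: [-0.4, 0.8, 0.5]
opening: 0.0008
scene cap_blue 0.74 [ 0.573   0.1899 -0.0031]
scene cap_blue 0.72 [ 0.7165 -0.158  -0.001 ]
side cap_blue 0.74 [ 0.5704  0.1898 -0.004 ]
side cap_blue 0.61 [ 0.7143 -0.1585  0.001 ]
t 20.7 pos [0.5248 0.1509 0.0129] yaw 2.283 F [-0.4  0.9 -0.3] tilt [ 0.     0.002 -1.   ] open 0.0007
delta [-0.0596 -0.0024 -0.0246] spin 0.44
t 20.7 pos [0.5248 0.1509 0.0129] yaw 2.283 F [-0.4  0.9 -0.3] tilt [ 0.     0.002 -1.   ] open 0.0007
delta [-0.0231  0.0008  0.0024] spin 0.0
```

View pics/near14.png

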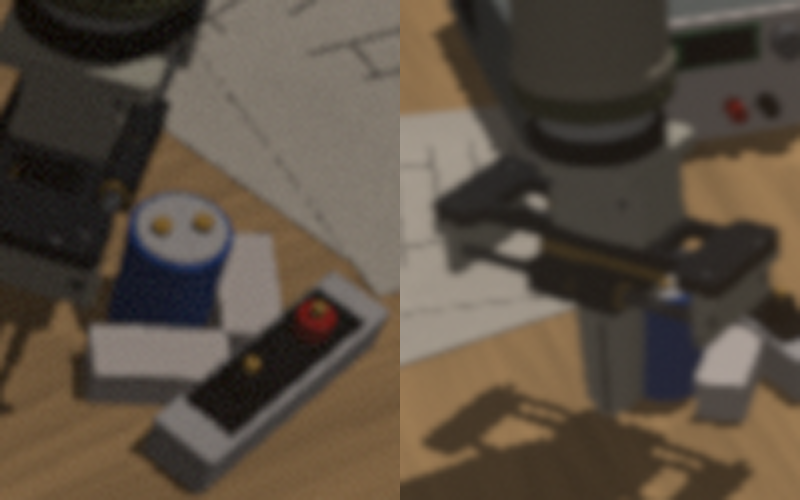

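The finger is behind the can on the −y side, and the can is untouched at scene crop (180,230). I'll approach and push gently.

```bash
python3 -m pendant '[{"delta_pos":[-0.006,0.001,0.002],"spin":0},{"delta_pos":[-0.012,0.001,0.002],"spin":0},{"delta_pos":[-0.017,0.001,0.002],"spin":0},{"delta_pos":[-0.02,0.001,0.002],"spin":0},{"delta_pos":[-0.022,0.001,0.002],"spin":0},{"delta_pos":[-0.023,0.001,0.002],"spin":0},{"delta_pos":[-0.023,0.001,0.002],"spin":0}]'; python3 go.py .5418 .1665 .0105 2.283;  python3 -m pendant '[{"delta_pos":[-0.001,0,0],"spin":0},{"delta_pos":[-0.002,0,0],"spin":0},{"delta_pos":[-0.002,0,0],"spin":0}]'; python3 go.py .5418 .1665 .0105 2.283
```

```text
t: 21.4
tool_pos: [0.5415, 0.1667, 0.0108]
orientation: [-1.095, 2.944, 0.002]
force: [0.2, 0.7, -0.1]
opening: 0.0008
t 21.4 pos [0.5415 0.1667 0.0108] yaw 2.283 F [ 0.2  0.7 -0.1] tilt [ 0.     0.001 -1.   ] open 0.0008
delta [-0.0001 -0.0003  0.0003] spin 0.0
t: 21.7
tool_pos: [0.5423, 0.1677, 0.0105]
orientation: [1.095, -2.943, -0.002]
force: [-5.4, -2.2, 3.6]
opening: 0.0005
t 21.7 pos [0.5423 0.1677 0.0105] yaw 2.283 F [-5.4 -2.2  3.6] tilt [-0.002  0.001 -1.   ] open 0.0005
delta [ 0.0011 -0.0006 -0.    ] spin 0.0
```

```bash
python3 -m pendant '[{"delta_pos":[-0.001,0.0005,0],"spin":0},{"delta_pos":[-0.002,0.001,0],"spin":0},{"delta_pos":[-0.003,0.0015,0],"spin":0},{"delta_pos":[-0.003,0.0015,0],"spin":0}]'; python3 go.py .5418 .1665 .0105 2.283;  python3 -m pendant '[{"delta_pos":[-0.001,0.0005,0],"spin":0},{"delta_pos":[-0.002,0.001,0],"spin":0},{"delta_pos":[-0.002,0.001,0],"spin":0}]'; python3 go.py .5418 .1665 .0105 2.283
```

```text
t: 22.1
tool_pos: [0.5426, 0.169, 0.0105]
orientation: [1.094, -2.94, 0.001]
force: [-9.0, -11.1, 10.4]
opening: 0.0002
t 22.1 pos [0.5426 0.169  0.0105] yaw 2.283 F [ -9.  -11.1  10.4] tilt [-0.004 -0.002 -1.   ] open 0.0002
delta [ 0.0022 -0.0013  0.    ] spin 0.0
t: 22.4
tool_pos: [0.5426, 0.169, 0.0107]
orientation: [1.092, -2.937, 0.004]
force: [-9.9, -13.1, 11.5]
opening: 0.0004
t 22.4 pos [0.5426 0.169  0.0107] yaw 2.283 F [ -9.9 -13.1  11.5] tilt [-0.006 -0.005 -1.   ] open 0.0004
delta [ 0.0022 -0.0014  0.0002] spin -0.0
```

Blocked in both directions now at about 16 N. I'll back off and verify from above.

```bash
python3 -m pendant '[{"delta_pos":[0.005,0,0],"spin":0},{"delta_pos":[0.02,0,0],"spin":0},{"delta_pos":[0.03,0,-0.03],"spin":0.1},{"delta_pos":[0.03,0,-0.08],"spin":0.24},{"delta_pos":[0.03,0,-0.13],"spin":0.38},{"delta_pos":[-0.01,0,-0.17],"spin":0.44},{"delta_pos":[-0.05,-0.005,-0.2],"spin":0.44},{"delta_pos":[-0.085,-0.02,-0.21],"spin":0.44},{"delta_pos":[-0.09,-0.03,-0.21],"spin":0.44},{"delta_pos":[-0.09,-0.03,-0.21],"spin":0.44}]'; python3 - <<'E'
from h import *
from go import to
c=robot.read_camera("wrist"); cv2.imwrite("pics/wrist15.png",c["color"]); 
np.savez("w15.npz",**{k:c[k] for k in("color","camera_matrix","R","t")})
cv2.imwrite("pics/wz15.png",cv2.resize(c["color"][90:205,250:400],None,fx=5,fy=5,interpolation=cv2.INTER_CUBIC))
to(.62,.204,.22,1.843)
E
```

```text
t: 23.4
tool_pos: [0.6328, 0.2059, 0.2191]
orientation: [0.424, -3.106, 0.007]
force: [-0.3, -0.5, -0.3]
opening: 0.0004
t 23.45 pos [0.6314 0.2058 0.2186] yaw 1.842 F [-0.5  0.6  0.2] tilt [-0.008 -0.006 -1.   ] open 0.0003
delta [ 0.0115  0.0013 -0.0013] spin -0.001
```

View pics/wz15.png

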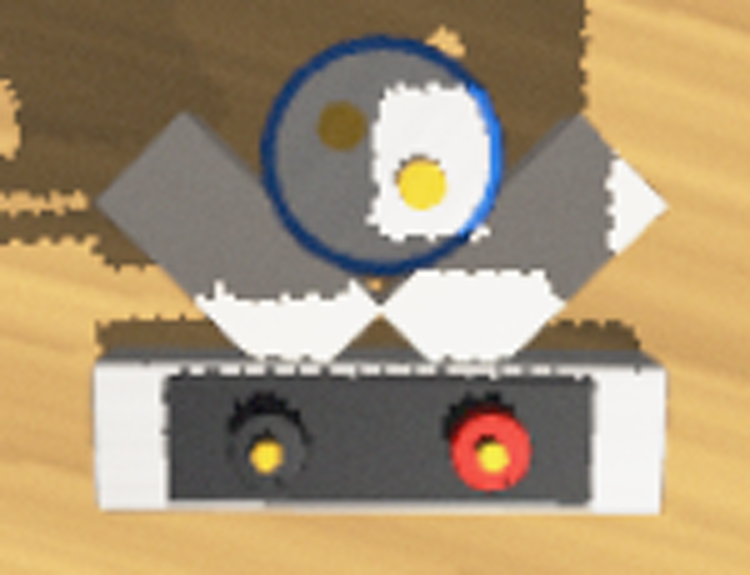

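```bash
python3 - <<'E'
from wf import *
run(np.load("w15.npz"),[(183,110),(97,201),(585,113),(667,206),(380,308)],[(260,0),(503,0),(0,35),(0,277)],np.array([250,90]))
c=np.load("w15.npz")
# top disc edge fit by blue/dark-blue rim pixels
i=c["color"].astype(int);k=i[90:150,295:355]
m=((k[...,0]-k[...,2])>40).astype(np.uint8)
cs,_=cv2.findContours(m,cv2.RETR_EXTERNAL,cv2.CHAIN_APPROX_NONE);e=max(cs,key=len);print(cv2.fitEllipse(cv2.convexHull(e)), cv2.minEnclosingCircle(e))
i=np.load("w13.npz")["color"].astype(int);k=i[90:150,295:355]
m=((k[...,0]-k[...,2])>40).astype(np.uint8)
cs,_=cv2.findContours(m,cv2.RETR_EXTERNAL,cv2.CHAIN_APPROX_NONE);e=max(cs,key=len);print(cv2.fitEllipse(cv2.convexHull(e)), cv2.minEnclosingCircle(e))
E
```

```text
nest [0.569  0.191  0.2643] cost 0.43 [ 0.1 -0.  -0.5 -0.  -0.5  0.1  0.5  0.1  0.3 -0.2]
can top [0.5691 0.1905] [-0.44  0.44 -0.3   0.31]
in nest mm -0.02426775490004123 -0.5984250540847413
((31.218551635742188, 30.71137046813965), (47.097469329833984, 48.21940231323242), 90.17443084716797) ((31.16666603088379, 30.5), 24.295732498168945)
((28.34017562866211, 34.580108642578125), (47.401485443115234, 48.361656188964844), 91.57373809814453) ((28.36985206604004, 34.43245315551758), 24.277278900146484)
```

```bash
python3 -m pendant '[{"delta_pos":[0,0,-0.03],"spin":0},{"delta_pos":[0,0,-0.06],"spin":0},{"delta_pos":[0,0,-0.06],"spin":0}]'; python3 - <<'E'
from h import *
from fit import proj
v=[]
for n,b in [("scene",(370,90)),("side",(230,80))]:
    c=robot.read_camera(n); cv2.imwrite(f"pics/{n}16.png",c["color"])
    for l in ["cap_blue","cap_black","cap_grey"]:
        for m in robot.mark_of(n,l)[:3]: print(n,l,round(m["score"],2),W(c,m["location"]).round(4))
    i=cv2.resize(c["color"][b[1]:b[1]+125,b[0]:b[0]+100],None,fx=4,fy=4,interpolation=cv2.INTER_CUBIC)
    a=np.linspace(0,2*np.pi,60)
    for z,x,y in [(.07,.5705,.1895),(0,.5705,.1895)]:
        q=(proj(c,np.c_[x+.025*np.cos(a),y+.025*np.sin(a),0*a+z])-b+.5)*4
        cv2.polylines(i,[q.astype(np.int32)],True,(0,255,255),1)
    v.append(i)
cv2.imwrite("pics/near16.png",np.hstack(v))
print(robot.read_state()["t"])
E
```

```text
t: 23.75
tool_pos: [0.6325, 0.2062, 0.2838]
orientation: [0.424, -3.111, 0.006]
force: [0.4, 0.1, -0.5]
opening: 0.0006
('L', 'U') [ 0.5712  0.188  -2.8655] 309.81
('L', 'U') [0.5712 0.188  3.4176] 309.81
('L', 'U') [0.5712 0.188  3.4176] 309.81
('L', 'U') [ 0.5712  0.188  -2.8655] 309.81
[ 7.7  6.  -8.1 -5.3  7.4  5.3 -8.9 -6.   7.2 -3.4 -7.8  2.   6.6 -4.5
 -6.   1.8]
('U', 'L') [0.5715 0.188  0.2729] 5.18
('U', 'L') [0.5715 0.188  0.2729] 5.18
('U', 'L') [0.5715 0.188  0.2729] 5.18
('U', 'L') [0.5715 0.188  0.2729] 5.18
[-0.6 -0.3 -0.7 -0.3 -0.4 -0.3 -0.2  1.1 -0.5 -2.   1.3 -0.8 -0.2 -0.5
 -0.3 -0.9]
scene cap_blue 0.7 [ 0.5735  0.1932 -0.0067]
scene cap_blue 0.59 [ 0.7132 -0.157   0.0021]
scene cap_black 0.88 [ 0.4845 -0.2261 -0.0019]
scene cap_grey 0.63 [ 0.4939 -0.0889  0.0013]
side cap_blue 0.9 [ 0.7152 -0.1571  0.0023]
side cap_blue 0.59 [ 0.5726  0.1913 -0.0018]
side cap_black 0.66 [ 0.4879 -0.2275  0.002 ]
side cap_grey 0.6 [ 4.927e-01 -8.880e-02 -4.000e-04]
24.25
```

View pics/near16.png

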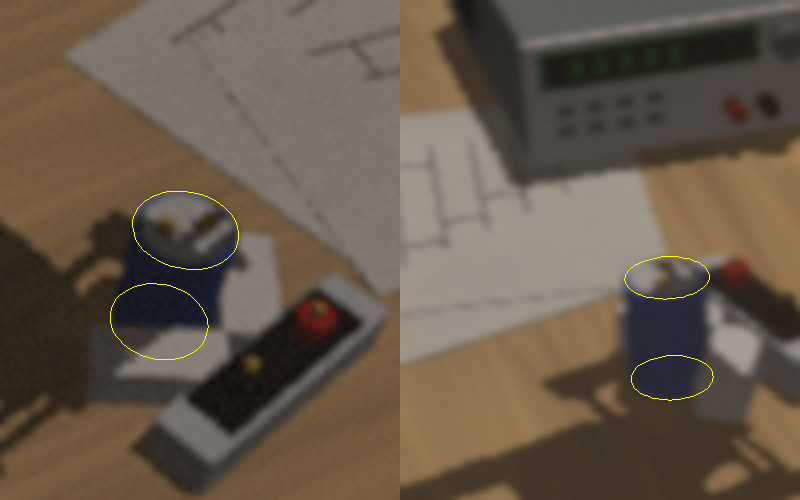

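View pics/side16.png

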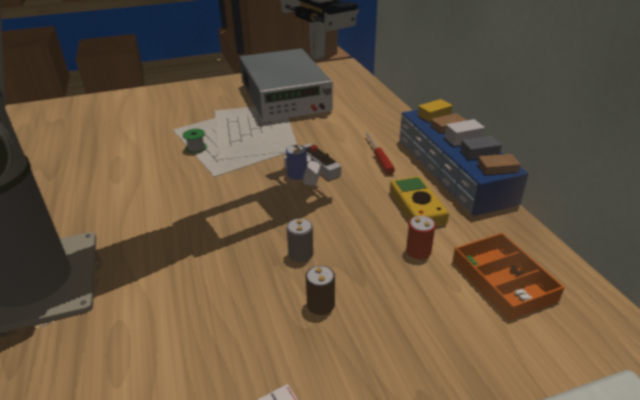

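```bash
sed -i '/^for order/,$d' fit.py; python3 - <<'E'
from h import *
from fit import proj,S,D
i0=cv2.imread("pics/side16.png");v=[]
def ov(i0,b,x,y):
    i=cv2.resize(i0[b[1]:b[1]+80,b[0]:b[0]+60],None,fx=6,fy=6,interpolation=cv2.INTER_CUBIC).astype(int)
    i=np.clip(i*1.8,0,255).astype(np.uint8).copy()
    a=np.linspace(0,2*np.pi,60)
    for z in (.07,0):
        q=(proj(D,np.c_[x+.025*np.cos(a),y+.025*np.sin(a),0*a+z])-b+.5)*6
        cv2.polylines(i,[q.astype(np.int32)],True,(0,255,255),1)
    return i
cv2.imwrite("pics/up.png",np.hstack([ov(i0,(270,130),.5705,.1895),ov(i0,(270,205),.4915,-.0905)]))
print(robot.read_state()["t"])
E
```

```text
24.35
```

View pics/up.png

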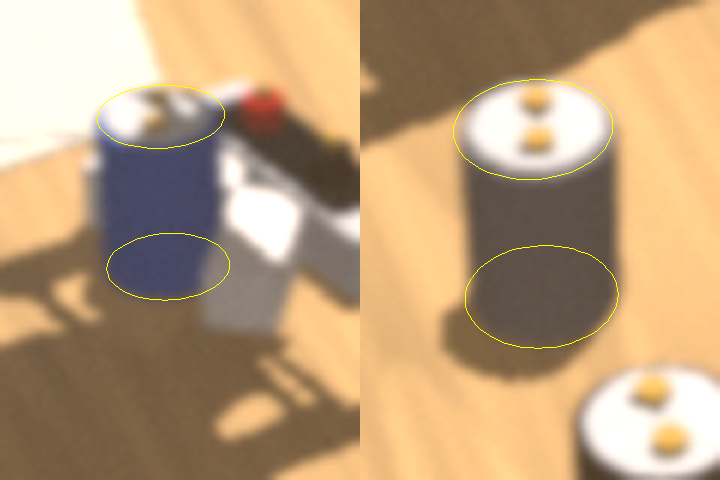

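The brightened overlay shows the blue can (crop left, about (160,200)) matching an upright can at home, with the same small overlay offset as the untouched grey can. The black and grey marks agree with the start to about 3 mm. I'll hand in.

```bash
python3 -c "
from plant import robot
print(robot.read_state()['t']); print(robot.close_job())"
```

```text
24.35
the job is handed in; nothing more can be done
None
```

The blue can is standing upright in the V-nest, against both faces as far as I can measure, and I handed the job in at 24.35 s with the gripper well clear.

- **What I did:** I picked the blue can out from its red look-alike, set it on the bench in front of the mouth and pushed it in from behind with closed fingers.
- **First attempt at sliding:** While still gripped, the can pivoted and leaned about 25°. I drew back, squared it on the bench and released it; it stood upright again.
- **First push:** It stopped about 1.9 mm short and 1.9 mm to one side, against one face only. A second push, with the tool turned 25°, slid it along that face until it was blocked in both directions at about 16 N.
- **Last checks:** The top view put the can at about x 0.0 mm and y −0.6 mm from home. My measuring error is roughly 0.5–1 mm, so I did not confirm the centring more closely than that. The side view, compared with the untouched grey can, shows it upright. The black and grey cans were found where they started, within about 3 mm, which is the networks' accuracy.
- **Disagreement:** The nest position differed by 2–3 mm between the fixed cameras and the wrist camera. I therefore judged the seating from the can and nest in the same wrist picture.

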